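# Sound out the heater block and load the tube

## Task

The tube has to go into the block heater, but short black vials already stand unseen, deep in all of its dark wells but one. Take the dip rod from the front tube rack, feel down well after well until it goes right to the bottom of the free one, and stand the rod back in the rack; then put the tube fully home in that well and, only then, switch the heater on by pressing down the far half of its rocker. Leave everything else where it is.

Things in the scene. Friction and masses are not known exactly. Their poses are not given: they have to be found in the camera images.
- heater: White block heater, 200 x 200 mm, 68 mm high, fixed; in it a dark metal block, top 78 mm above the bench, with two rows of four open wells. Origin: centre of its underside, on the bench; +x from its control deck (front, x = -100 to -18 mm) to the wells, z up. On the deck is a fixed dial, 26 mm wide, top 80 mm above the bench, at x = -60, y = -6 mm
- heater_switch (a joint): Grey two-faced rocker (44 mm front to back, 26 mm wide, in a black frame) on the right of the control deck, at x = -60, y = -58 mm in the heater's frame, pivot along y 72 mm above the bench. 0 rad = off (far half, on the +x side, sloping up), 0.4 rad = on (far half pressed level, its face 76 mm above the bench). Stays where it is left; about 3 N on the far half moves it
- switch_far (a point): Point on the face of the rocker's far half, where to press, about 14 mm from the pivot; 81 mm above the bench when off, 76 mm when on
- rack: Teal open tube rack, 60 x 130 x 70 mm, fixed, the front one on the bench. Origin: centre of its underside, long side along y. Slots at x = -12 and +12 mm, y = -50, -24, 0, +24, +50 mm; 18 mm wide (22 along y at the ends), guided at 32-36 and 64-68 mm height, floor at 5 mm. At the start the rod and the tube stand in the slots x = -12, y = -24 and +24 mm, either way round
- dip_rod: White plastic dip rod, upright in the rack: shaft 15 mm, narrowing to 10 mm over the lowest 10 mm; 150 mm tall in all; grey grip head 20 mm wide over its top 22 mm. Origin: centre of its foot, z towards the head. 50 g. It and the tube may lean a few degrees in the rack
- rod_tip (a point): Foot of the dip rod, on its axis
- rod_head (a point): Middle of the rod's grip head, on its axis, 139 mm above the foot
- timer: White timer 62 x 62 x 19 mm lying by the heater; not to be disturbed. Origin: centre of its underside
- bottle: Glass bottle with blue cap, 56 mm wide, 104 mm high, standing behind the rack; not to be disturbed. Origin: centre of its underside
- dish: Petri dish 57 mm wide, 14 mm high, on the bench between rack and heater; not to be disturbed. Origin: centre of its underside
- wells (a point): Middle of the grid of wells, at the height of their mouths (78 mm above the bench; x = +30 mm in the heater's frame), axes as the heater. Wells: vertical, round, 22 mm wide, 2 mm chamfer, floor 62 mm below the mouth; centres at x = -18 and +18, y = +54, +18, -18 and -54 mm. Seven of the eight (it varies) hold a fixed vial, 18 mm wide, its flat black cap 29.5 mm below the mouth; one is empty
- tube: Capped 15 ml centrifuge tube, blue cap, upright in the front rack: body 16.4 mm, 120 mm tall, cap 20 mm wide and 12 mm high at the top. Origin: centre of its lower end, z towards the cap. 20 g

How it is judged:
On the way, in this order (a step that is already met when the one before it is completed fails the run):
1. the dip rod's foot has reached the bottom (within 10 mm) of the free well (z of rod_tip in the frame of wells below -0.052 m and x of rod_tip in the frame of wells between -0.035 and 0.035 m and y of rod_tip in the frame of wells between -0.075 and 0.075 m), for 0.1 s.
2. the rod stands in a slot of the rack again, let go (x of dip_rod in the frame of rack between -0.03 and 0.03 m and y of dip_rod in the frame of rack between -0.062 and 0.062 m and z of dip_rod in the frame of rack below 0.015 m and angle between dip_rod's own z axis and vertical below 0.35 rad and contact force between the fingers and dip_rod below 0.1 N), for 0.2 s.
3. the tube is home in the free well (z of tube in the frame of wells below -0.054 m and x of tube in the frame of wells between -0.035 and 0.035 m and y of tube in the frame of wells between -0.075 and 0.075 m and angle between tube's own z axis and vertical below 0.15 rad), for 0.2 s.
4. the heater is switched on (value of joint heater_switch above 0.33 rad), for 0.1 s.
At the end, for the whole second after the job is handed in: The tube stands home in the free well (within 8 mm of its floor and 0.15 rad of upright), the dip rod stands in a slot of the front rack (within 10 mm of its floor, leaning under 0.35 rad), the rocker is on (over 0.33 rad), and all are let go and at rest (all of step 2 and all of step 3 and value of joint heater_switch above 0.33 rad and contact force between the fingers and tube below 0.1 N and linear speed of each of tube, dip_rod below 0.02 m/s); the robot touches nothing.
It fails at once if the timer is shoved by more than 30 mm or knocked over (distance of timer from where it was at the start of the episode above 0.03 m or angle between timer's own z axis and vertical above 0.5 rad).
It fails at once if the bottle is shoved by more than 30 mm or knocked over (distance of bottle from where it was at the start of the episode above 0.03 m or angle between bottle's own z axis and vertical above 0.5 rad).
It fails at once if the petri dish is shoved by more than 30 mm or knocked over (distance of dish from where it was at the start of the episode above 0.03 m or angle between dish's own z axis and vertical above 0.5 rad).
It fails at once if the heater is switched on before the tube is home (value of joint heater_switch above 0.33 rad and not ((z of tube in the frame of wells below -0.054 m and x of tube in the frame of wells between -0.035 and 0.035 m and y of tube in the frame of wells between -0.075 and 0.075 m) and angle between tube's own z axis and vertical below 0.15 rad)).
It also fails if it takes over 70 s, if anything falls off the work surface, if the arm or the gripper's body presses on something with over 40 N, if the wrist force passes 120 N, or if a joint passes its speed limit or range.

## Robot

A 7-joint arm with a two-finger parallel gripper is mounted at the origin on a cart in front of the work surface, level with it; the furniture and walls round the work are solid. World frame = base frame: x ahead of the robot, y to its left, z up, the work surface at z = 0. Lengths are in m, angles in rad, forces in N, time in s.
With the tool pointing down it reaches from about 0.4 to 0.85 m from the base axis. Payload 10.4 kg.
Tool frame: the origin (TCP) lies on the centre line of the jaws, within the pads' length; the fingertips stand finger_overhang ahead of it and the grasp point (between the pads) lies 2 mm behind it (finger_overhang is the distance from the TCP to the fingertips, in m); z points along the fingers, y is the line along which they close (so a half turn about z gives the same grasp; the last joint's range is limited). The gripper opens to 85 mm and grips with 20 to 120 N. Pads are 22 mm wide; open, the fingers measure 114 mm over their backs; the gripper's body (76 mm by 85 mm) begins 54 mm behind the grasp point. The pads swing forward as they close: fully open they stand 13 mm farther back than shut.
Start: joints at [1.129, 0.332, -0.065, 1.46, 0.022, 1.35, -0.088], TCP at [0.254, -0.571, 0.248] pointing down, gripper open.
Joint ranges: [-2.6, 2.6], [-0.5, 2.12], [-1.47, 1.34], [0.16, 2.42], [-1.27, 4.41], [0.06, 2.06], [-2.6, 2.6]. Speed limits (rad/s): [2.22, 2.22, 2.79, 2.79, 3.14, 3.14, 3.14].

## Interface

Orientations are given as a unit quaternion [x, y, z, w].
In Python, from plant import * gives the robot as it stands. The module is installed in compiled form; this text tells all that it offers.
- The arm moves only by the tool jog_arm, never from a script. Its argument "rows" is a list of rows, each an object of numbers: "dx", "dy", "dz": the shift along the tool's x, y, z in mm; "ax", "ay", "az": the turn, a rotation vector about the tool's x, y, z in degrees. In form: [{"dx": .., "dy": .., "dz": .., "ax": .., "ay": .., "az": ..}, ...]. A call has 1 to 5 rows; each row is the pose to reach, as a shift and turn from the pose commanded when the call began, along the tool's axes at that moment; what a row does not reach only later rows make up. A row lasts 1/12 s, in which the tool goes at most 41.7 mm and 7.16 degrees, less where a joint would pass 70% of its speed; a pose out of reach is approached as far as the arm can. A call with a gripper value outside its range is refused whole. "gripper" is the finger opening in mm, from 0 to 85.4, set as the call begins (left out, the last holds). The fingers move at their own pace and stop on an object; the grip force is fixed at half the most. Time passes only in rows, so rows that repeat a pose let the fingers close. It gives the time, the measured TCP pose, the force, the opening and the grip force at its end, in the units of the state.
- get_obs(): the state, without advancing time (a new reading comes with each control period).
- get_image(name): name is "scene" or "top" or "wrist"; returns a dict with "img" (480x640x3 uint8, blue, green, red), "depth" (480x640 float32, m along the optical axis (not along the pixel's ray), 0 where there is no reading), "vfov" (degrees; the focal length in pixels is half the picture's height over the tangent of half this angle, whatever the lens; pixels are square), "cx", "cy" (the principal point, pixels), "distortion" ([k1, k2, p1, p2, k3] as OpenCV has them; the pictures are not rectified), "view" (4x4, takes a point from world to camera coordinates). Camera axes: x right, y down, z forward; pixel columns grow to the right and rows downward; lengths in m; the calibration is good to about 2 mm. A picture is of the moment at which its call begins.
- sign_off(): hands the job in; it is judged then, once.
The state is a dict: "t": time; "joint_pos": joint angles; "dq": joint speeds; "tau": joint torques, N m; "eef_pos": TCP position; "eef_rot": TCP orientation; "contact_force": force on the tool from outside, world axes, zero at the start; "ft_torque": the same for the moment, N m; "opening": finger opening in m; "finger_force": force on a finger pad.
Only numpy, scipy, OpenCV 4.12 (cv2) and the standard library are available. Lean on these libraries where they do the work, as an engineer would, in place of code of your own. Each camera call takes 0.05 s, during which the arm holds its last target. There are 200 camera calls.

## Working session

There is one attempt and no reset: what is moved stays moved. The work goes in short steps, Python scripts to look and compute and a tool call to move; the robot and the scene stay as the last step left them, time stands still between calls to the robot, and variables do not carry over. Pictures are saved under pics/ and viewed, at most 10 in all, crops included, and the job is handed in when it is done.

Besides the shell and the picture viewer there is one more tool, called after ">>>" in YAML: its name, and indented under it one key for each argument. jog_arm: Moves the arm, as the interface text tells. Its arguments: {"type":"object","properties":{"rows":{"type":"array"},"gripper":{"type":"number"}},"required":["rows"]}

```bash
mkdir -p pics
cat > h.py <<'E'
from plant import *
import numpy as np, cv2
from scipy.spatial.transform import Rotation as R
def cloud(d):
    H,W=d["depth"].shape; f=H/2/np.tan(np.radians(d["vfov"])/2)
    K=np.array([[f,0,d["cx"]],[0,f,d["cy"]],[0,0,1.]])
    u,v=np.meshgrid(np.arange(W),np.arange(H))
    p=cv2.undistortPoints(np.stack([u,v],-1).reshape(-1,1,2).astype(float),K,np.array(d["distortion"],float)).reshape(H,W,2)
    z=d["depth"]; P=np.stack([p[...,0]*z,p[...,1]*z,z,np.ones_like(z)],-1)
    P=(P@np.linalg.inv(d["view"]).T)[...,:3]; P[z==0]=np.nan
    return P
E
python3 - <<'E'
from h import *
o=get_obs(); print({k:np.round(v,3) for k,v in o.items()})
for n in ("top","scene"):
    d=get_image(n); cv2.imwrite(f"pics/{n}0.png",d["img"]); np.save(n+"0.npy",cloud(d)); np.save(n+"0i.npy",d["img"])
    print(n,np.round(np.linalg.inv(d["view"])[:3,3],3))
print(globals().get("finger_overhang"))
E
```

```text
{'t': np.float64(0.0), 'joint_pos': array([ 1.129,  0.333, -0.065,  1.461,  0.022,  1.35 , -0.089]), 'dq': array([-0.001,  0.001,  0.   , -0.001,  0.   ,  0.   ,  0.   ]), 'tau': array([ 0.0000e+00, -6.2544e+01,  4.9000e-02, -3.9160e+01,  1.6000e-02,
        1.0000e-02,  0.0000e+00]), 'eef_pos': array([ 0.254, -0.571,  0.248]), 'eef_rot': array([ 0.978,  0.208, -0.   , -0.001]), 'contact_force': array([-0.535, -0.862,  0.674]), 'ft_torque': array([-0.021, -0.011, -0.011]), 'finger_force': np.float64(0.0), 'opening': np.float64(0.085)}
top [0.321 0.118 1.115]
scene [-0.228  0.844  0.734]
0.017
```

View pics/top0.png

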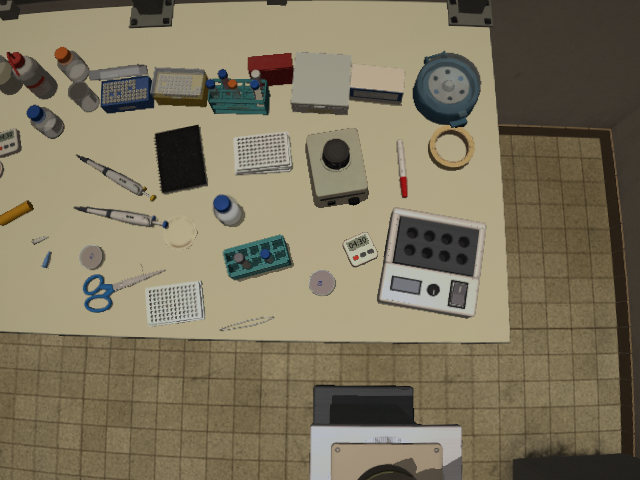

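View pics/scene0.png

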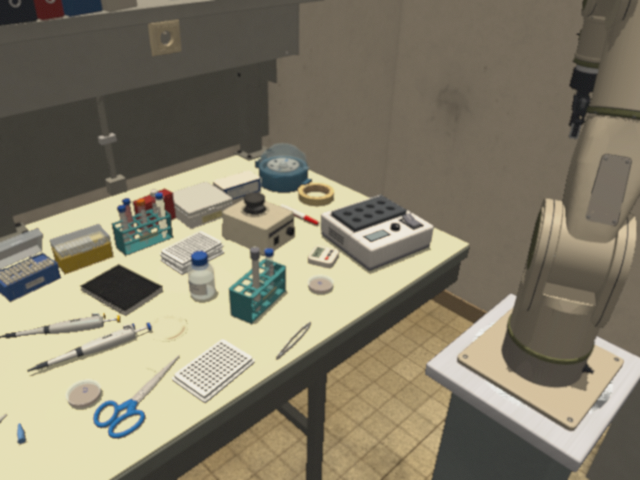

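The top view shows the heater at about (432,262) with its wells at (411-466, 232-258) and its rocker at (458,294). The rack is at (257,257), with the grey rod head at (239,259) and the blue tube cap at (265,255). The timer is at (360,249), the dish at (321,283) and the bottle at (227,210).

```bash
cat > m.py <<'E'
from h import *
P=np.load("top0.npy"); I=np.load("top0i.npy"); hsv=cv2.cvtColor(I,cv2.COLOR_BGR2HSV)
def roi(x0,x1,y0,y1):
    m=np.zeros(P.shape[:2],bool); m[y0:y1,x0:x1]=1; return m
z=P[...,2]
def rect(m,n):
    q=P[m][:,:2].astype(np.float32); r=cv2.minAreaRect(q*1000); print(n,m.sum(),np.round(r[0],1),np.round(r[1],1),round(r[2],2),'z',np.round(np.median(P[m][:,2]),4))
h=roi(370,500,200,325)
rect(h&(z>.055)&(z<.09),"heater top")
rect(h&(z>.0735)&(z<.082)&(hsv[...,2]<110)&(roi(385,485,210,275)),"block")
# wells
m=(roi(395,480,220,270)&((z<.07)|np.isnan(z))).astype(np.uint8)
g=roi(395,480,222,268)&(cv2.cvtColor(I,cv2.COLOR_BGR2GRAY)<40)
n,l,s,c=cv2.connectedComponentsWithStats(g.astype(np.uint8))
for i in range(1,n):
    if s[i,4]>20: print("well px",np.round(c[i],1),s[i,4])
r=roi(215,300,225,285)
t=r&(hsv[...,0]>75)&(hsv[...,0]<100)&(hsv[...,1]>90)&(z>.06)&(z<.08); rect(t,"rack top")
for n,a in (("rod",(r&(z>.13)&(z<.2))),("tube",(r&(z>.1)&(z<.135)))):
    n2,l,s,c=cv2.connectedComponentsWithStats(a.astype(np.uint8))
    for i in range(1,n2):
        if s[i,4]>15: q=P[l==i]; print(n,s[i,4],c[i].round(1),q.mean(0).round(4),q.max(0).round(4),q.min(0).round(4))
for n,b in (("timer",(335,385,225,272)),("dish",(300,345,262,302)),("bottle",(205,250,188,230))):
    rect(roi(*b)&(z>.008),n)
rect(h&(z>.0735)&(z<.095)&roi(440,475,275,312),"rocker")
rect(h&(z>.0735)&(z<.095)&roi(420,445,278,302),"dial")
E
python3 m.py
```

```text
heater top 8743 [490.2 -91.9] [200.7 203.2] 80.36 z 0.0693
block 2928 [519.1 -96.5] [164.6  97.7] 80.62 z 0.0772
well px [396.9 237.4] 38
well px [412.  232.4] 96
well px [429.2 235.5] 91
well px [446.3 238.4] 92
well px [463.6 241.5] 95
well px [409.4 249.3] 92
well px [426.9 252.5] 96
well px [444.1 255.5] 93
well px [461.6 258.7] 92
rack top 915 [496.6 275. ] [ 60.  128.2] 15.66 z 0.0675
rod 102 [238.6 257.9] [0.4773 0.2948 0.1518] [0.4871 0.3058 0.1591] [0.4685 0.2858 0.1362]
tube 90 [264.6 253.7] [0.4908 0.2491 0.1231] [0.4998 0.2584 0.1304] [0.4823 0.2403 0.1004]
tube 19 [243.8 262.6] [0.4748 0.2916 0.1107] [0.4823 0.2998 0.1233] [0.4707 0.2882 0.1008]
timer 842 [507.1  46.2] [105.9  68.9] 35.34 z 0.0166
dish 566 [449.5 139.5] [56.4 55.9] 46.51 z 0.0137
bottle 718 [598.5 343.8] [51.7 55.1] 33.69 z 0.0774
rocker 251 [ 430.2 -141.8] [36.6 72.4] 64.71 z 0.0771
dial 123 [428.9 -86.6] [24.2 22.5] 87.14 z 0.0789
```

Run:
```python
import cv2,numpy as np
a=cv2.imread("pics/top0.png")
b=cv2.resize(a[200:325,375:500],None,fx=4.6,fy=4.6,interpolation=cv2.INTER_CUBIC)
cv2.imwrite("pics/c1.png",b)
```

```text
(no output)
```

View pics/c1.png

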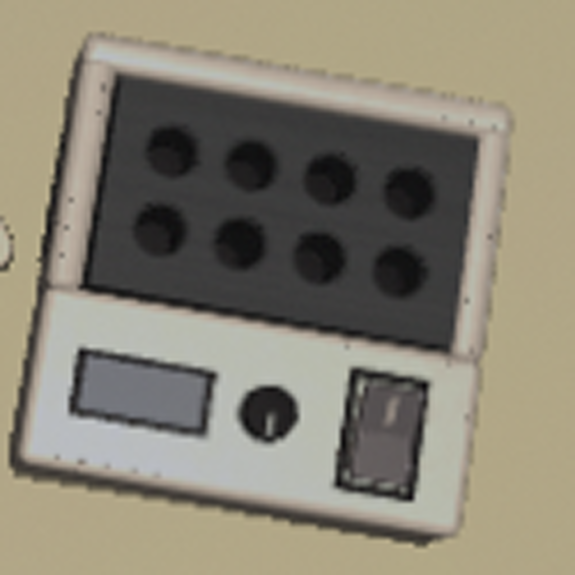

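The crop shows the 2x4 wells clearly; their mouths are about 80 px apart in the crop. The rocker is at right-front (crop 383,430) and the dial at (268,413). Next I'll fit the heater pose from the wells and the rod and tube axes from both clouds.

```bash
cat >> h.py <<'E'
def ray_at(d,px,z):
    H=480; f=H/2/np.tan(np.radians(d["vfov"])/2); K=np.array([[f,0,d["cx"]],[0,f,d["cy"]],[0,0,1.]])
    p=cv2.undistortPoints(np.array(px,float).reshape(-1,1,2),K,np.array(d["distortion"],float)).reshape(-1,2)
    V=np.linalg.inv(d["view"]); r=np.c_[p,np.ones(len(p))]@V[:3,:3].T; c=V[:3,3]
    return c+r*((z-c[2])/r[:,2])[:,None]
def fit2(A,B): # B=R A+t
    a,b=A.mean(0),B.mean(0); X,Y=A-a,B-b
    th=np.arctan2((X[:,0]*Y[:,1]-X[:,1]*Y[:,0]).sum(),(X*Y).sum()); c,s=np.cos(th),np.sin(th); M=np.array([[c,-s],[s,c]])
    return th,b-M@a,M
E
python3 - <<'E'
from h import *
d=get_image("top"); P=cloud(d); I=d["img"]; g=cv2.cvtColor(I,cv2.COLOR_BGR2GRAY)
px=[[412,232.4],[429.2,235.5],[446.3,238.4],[463.6,241.5],[409.4,249.3],[426.9,252.5],[444.1,255.5],[461.6,258.7]]
W=ray_at(d,px,.078)[:,:2]
A=np.array([[30+sx,y] for sx in(18,-18) for y in (54,18,-18,-54)])/1000
th,t,M=fit2(A,W); print("heater",np.degrees(th),t,"res mm",np.round((W-(A@M.T+t))*1000,1).tolist())
print("wells",np.round(A@M.T+t,4).tolist(),"switch",M@[-.046,-.058]+t)
for i,(u,v) in enumerate(np.round(px).astype(int)):
    w=P[v-5:v+6,u-5:u+6,2]; print(i,"zmin",np.round(np.nanpercentile(w,[2,10,25,50]),3),np.isnan(w).sum(), int(g[v-3:v+4,u-3:u+4].mean()))
# axes from both clouds
S=cloud(get_image("scene")); 
for n,c,z0,z1 in (("rod",(.4773,.2948),.075,.165),("tube",(.4908,.2491),.075,.135)):
  for nm,Q in(("top",P),("scene",S)):
    m=(np.hypot(Q[...,0]-c[0],Q[...,1]-c[1])<.02)&(Q[...,2]>z0)&(Q[...,2]<z1); q=Q[m]
    print(n,nm,len(q))
    for a in np.arange(z0,z1,.015):
        k=q[(q[:,2]>=a)&(q[:,2]<a+.015)]
        if len(k)>5: print("  ",round(a,3),len(k),k[:,:2].mean(0).round(4),k[:,:2].min(0).round(4),k[:,:2].max(0).round(4),k[:,2].max().round(4))
cv2.imwrite("pics/s1.png",cv2.resize(get_image("scene")["img"][230:330,215:305],None,fx=6,fy=6,interpolation=cv2.INTER_CUBIC)) 
m=(P[...,2]>.06)&(P[...,2]<.075); print("rack corners hsv done")
E
```

```text
heater -9.58227279618715 [ 0.4895712 -0.0913475] res mm [[0.0, -0.0], [-0.1, 0.1], [0.2, 0.4], [0.0, 0.1], [0.2, 0.0], [-0.1, -0.2], [0.0, 0.1], [-0.3, -0.4]]
wells [[0.5459, -0.0461], [0.5399, -0.0816], [0.5339, -0.1171], [0.5279, -0.1526], [0.5104, -0.0401], [0.5044, -0.0756], [0.4984, -0.1111], [0.4924, -0.1466]] switch [ 0.43455812 -0.14088093]
0 zmin [0.039 0.045 0.048 0.054] 1 23
1 zmin [0.041 0.045 0.048 0.063] 0 23
2 zmin [0.042 0.045 0.048 0.059] 0 22
3 zmin [0.04  0.046 0.049 0.065] 0 21
4 zmin [0.037 0.045 0.047 0.051] 0 24
5 zmin [0.014 0.018 0.034 0.061] 0 19
6 zmin [0.042 0.045 0.048 0.056] 1 23
7 zmin [0.041 0.045 0.047 0.057] 0 22
rod top 140
   0.075 12 [0.4752 0.2913] [0.4712 0.2888] [0.4821 0.2968] 0.0894
   0.09 13 [0.4747 0.2921] [0.4714 0.2886] [0.4822 0.3002] 0.1045
   0.105 11 [0.4748 0.2921] [0.4711 0.2884] [0.4827 0.2989] 0.1176
   0.135 20 [0.4744 0.2916] [0.4687 0.2859] [0.4853 0.3002] 0.1499
   0.15 81 [0.4781 0.2955] [0.4691 0.2861] [0.4865 0.3058] 0.1594
rod scene 311
   0.075 42 [0.4764 0.3004] [0.4718 0.2937] [0.4825 0.3045] 0.0894
   0.09 45 [0.4761 
[... 190 characters left out ...]
0.4753 0.3007] [0.4687 0.2883] [0.4882 0.3084] 0.1496
   0.15 61 [0.478  0.2984] [0.4694 0.2886] [0.4875 0.3059] 0.1576
tube top 111
   0.075 11 [0.4866 0.2455] [0.4833 0.2413] [0.4936 0.2516] 0.0891
   0.09 14 [0.4862 0.2461] [0.4831 0.2418] [0.493  0.2534] 0.1044
   0.105 6 [0.4871 0.2485] [0.483  0.2415] [0.4976 0.2569] 0.1196
   0.12 80 [0.4914 0.2493] [0.4819 0.2403] [0.5001 0.2583] 0.1288
tube scene 207
   0.075 46 [0.4889 0.2544] [0.4835 0.2458] [0.4979 0.2597] 0.0899
   0.09 51 [0.4885 0.2546] [0.482  0.2468] [0.4976 0.2605] 0.1047
   0.105 52 [0.4883 0.2536] [0.4823 0.2426] [0.4956 0.26  ] 0.1198
   0.12 58 [0.4909 0.2523] [0.4832 0.2406] [0.5029 0.2612] 0.1284
rack corners hsv done
```

View pics/s1.png

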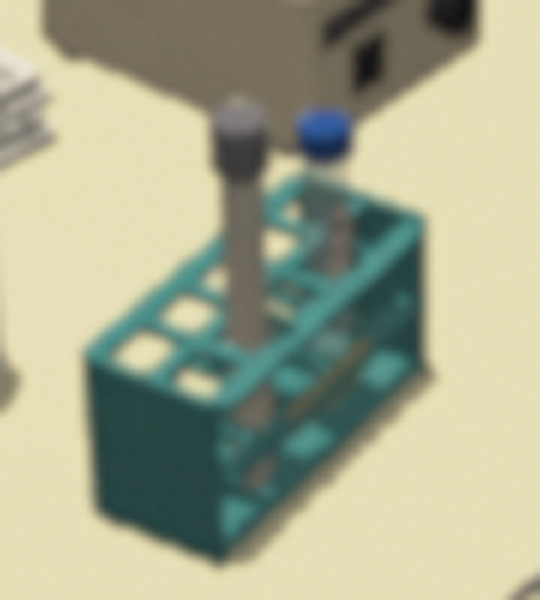

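Depth hints that well 5 (heater x=-18, y=+18) is deep, so I'll feel that one first. The rod and tube sit at their slot centres with almost no lean. I'll write a planning helper for the moves and go over the rod.

```bash
cat >> h.py <<'E'
def down(yaw): # tool z down, tool x at yaw (deg)
    return R.from_euler("z",yaw,degrees=True)*R.from_quat([1,0,0,0])
def plan(*wps,start=None):
    "each wp (x,y,z,yaw): one call; prints tool-axis shift mm, rotvec deg"
    o=get_obs(); p,q=(o["eef_pos"],R.from_quat(o["eef_rot"])) if start is None else (np.array(start[:3]),down(start[3]))
    for w in wps:
        n=down(w[3]) if len(w)==4 else w[4]
        s=q.inv().apply(np.array(w[:3])-p)*1000; a=np.degrees((q.inv()*n).as_rotvec())
        print("d",s.round(1),"a",a.round(2),"| dist",round(float(np.linalg.norm(s)))); p,q=np.array(w[:3]),n
E
python3 - <<'E'
from h import *
print(R.from_quat(get_obs()["eef_rot"]).as_matrix().round(3).tolist())
plan((.36,-.41,.27,50),(.46,-.23,.28,75),(.5,-.04,.28,95),(.49,.15,.28,105.66),(.4778,.295,.25,105.66))
E
```

```text
[[0.914, 0.407, -0.0], [0.407, -0.914, 0.001], [-0.0, -0.001, -1.0]]
d [ 162.1 -103.9  -22. ] a [-4.0e-02 -1.0e-02 -2.6e+01] | dist 194
d [202.2 -39.1 -10. ] a [  0.   0. -25.] | dist 206
d [193.9 -10.5   0. ] a [  0.   0. -20.] | dist 194
d [190.1   6.6   0. ] a [  0.     0.   -10.66] | dist 190
d [142.9  27.4  30. ] a [0. 0. 0.] | dist 149
```

>>> jog_arm:
  rows:
    - {"dx": 32,"dy": -21,"dz": -4,"az": -5}
    - {"dx": 65,"dy": -42,"dz": -9,"az": -10}
    - {"dx": 97,"dy": -62,"dz": -13,"az": -16}
    - {"dx": 130,"dy": -83,"dz": -18,"az": -21}
    - {"dx": 162,"dy": -104,"dz": -22,"az": -26}

```text
$.rows[0]: bad value
```

>>> jog_arm:
  rows:
    - {"dx": 40,"dy": -8,"dz": -2,"az": -5}
    - {"dx": 81,"dy": -16,"dz": -4,"az": -10}
    - {"dx": 121,"dy": -23,"dz": -6,"az": -15}
    - {"dx": 162,"dy": -31,"dz": -8,"az": -20}
    - {"dx": 202,"dy": -39,"dz": -10,"az": -25}

```text
$.rows[0]: bad value
```

>>> jog_arm:
  rows:
    - {"dx": 39,"dy": -2,"az": -4}
    - {"dx": 78,"dy": -4,"az": -8}
    - {"dx": 116,"dy": -6,"az": -12}
    - {"dx": 155,"dy": -8,"az": -16}
    - {"dx": 194,"dy": -10,"az": -20}

```text
$.rows[0]: bad value
```

Run:
```python
from h import *
o=get_obs();print(o["t"],o["eef_pos"].round(4),o["joint_pos"].round(2))
plan((.49,.15,.28,105.66),(.4778,.295,.25,105.66),(.4778,.295,.148,105.66))
```

```text
0.25 [ 0.2541 -0.5708  0.248 ] [ 1.13  0.33 -0.06  1.46  0.02  1.35 -0.09]
d [ 508.7 -562.6  -31.7] a [-3.000e-02 -2.000e-02 -8.166e+01] | dist 759
d [142.9  27.4  30. ] a [0. 0. 0.] | dist 149
d [  0.   0. 102.] a [0. 0. 0.] | dist 102
```

>>> jog_arm:
  rows:
    - {"dx": 32,"dy": -21,"dz": -4,"ax": 0,"ay": 0,"az": -5}
    - {"dx": 65,"dy": -42,"dz": -9,"ax": 0,"ay": 0,"az": -10}
    - {"dx": 97,"dy": -62,"dz": -13,"ax": 0,"ay": 0,"az": -16}
    - {"dx": 130,"dy": -83,"dz": -18,"ax": 0,"ay": 0,"az": -21}
    - {"dx": 162,"dy": -104,"dz": -22,"ax": 0,"ay": 0,"az": -26}

```text
t: 0.67
eef_pos: [0.3607, -0.4084, 0.2707]
eef_rot: [0.905, 0.425, -0.0, 0.0]
contact_force: [0.7, -0.2, 0.2]
opening: 0.0855
finger_force: 0.0
```

Works with all six keys.

>>> jog_arm:
  rows:
    - {"dx": 40,"dy": -8,"dz": -2,"ax": 0,"ay": 0,"az": -5}
    - {"dx": 81,"dy": -16,"dz": -4,"ax": 0,"ay": 0,"az": -10}
    - {"dx": 121,"dy": -23,"dz": -6,"ax": 0,"ay": 0,"az": -15}
    - {"dx": 162,"dy": -31,"dz": -8,"ax": 0,"ay": 0,"az": -20}
    - {"dx": 202,"dy": -39,"dz": -10,"ax": 0,"ay": 0,"az": -25}

```text
t: 1.08
eef_pos: [0.4604, -0.2283, 0.2806]
eef_rot: [0.792, 0.61, -0.0, 0.0]
contact_force: [0.9, -0.6, -0.5]
opening: 0.0853
finger_force: 0.0
```

>>> jog_arm:
  rows:
    - {"dx": 39,"dy": -2,"dz": 0,"ax": 0,"ay": 0,"az": -4}
    - {"dx": 78,"dy": -4,"dz": 0,"ax": 0,"ay": 0,"az": -8}
    - {"dx": 116,"dy": -6,"dz": 0,"ax": 0,"ay": 0,"az": -12}
    - {"dx": 155,"dy": -8,"dz": 0,"ax": 0,"ay": 0,"az": -16}
    - {"dx": 194,"dy": -10,"dz": 0,"ax": 0,"ay": 0,"az": -20}

```text
t: 1.5
eef_pos: [0.5004, -0.0385, 0.2805]
eef_rot: [0.674, 0.738, -0.0, 0.0]
contact_force: [2.2, -0.5, 0.6]
opening: 0.0857
finger_force: 0.0
```

Run:
```python
from h import *
o=get_obs();print(o["t"],o["eef_pos"].round(4),o["joint_pos"].round(2),R.from_quat(o["eef_rot"]).as_matrix().round(3).tolist())
plan((.49,.15,.28,105.66),(.4778,.295,.25,105.66),(.4778,.295,.148,105.66))
```

```text
1.5 [ 0.5004 -0.0385  0.2805] [ 0.57  0.08 -0.61  1.7   0.05  1.37  0.04] [[-0.09, 0.996, 0.0], [0.996, 0.09, -0.0], [-0.001, 0.0, -1.0]]
d [188.7   6.7   0.4] a [  0.02   0.03 -10.48] | dist 189
d [142.9  27.4  30. ] a [0. 0. 0.] | dist 149
d [  0.   0. 102.] a [0. 0. 0.] | dist 102
```

>>> jog_arm:
  rows:
    - {"dx": 38,"dy": 1,"dz": 0,"ax": 0,"ay": 0,"az": -2}
    - {"dx": 76,"dy": 3,"dz": 0,"ax": 0,"ay": 0,"az": -4}
    - {"dx": 114,"dy": 4,"dz": 0,"ax": 0,"ay": 0,"az": -6}
    - {"dx": 151,"dy": 5,"dz": 0,"ax": 0,"ay": 0,"az": -8}
    - {"dx": 189,"dy": 7,"dz": 0,"ax": 0,"ay": 0,"az": -10.5}

```text
t: 1.92
eef_pos: [0.4904, 0.1501, 0.2805]
eef_rot: [0.605, 0.796, -0.0, 0.0]
contact_force: [0.4, -1.2, -0.7]
opening: 0.0857
finger_force: 0.0
```

>>> jog_arm:
  rows:
    - {"dx": 36,"dy": 7,"dz": 7,"ax": 0,"ay": 0,"az": 0}
    - {"dx": 72,"dy": 14,"dz": 15,"ax": 0,"ay": 0,"az": 0}
    - {"dx": 108,"dy": 21,"dz": 22,"ax": 0,"ay": 0,"az": 0}
    - {"dx": 143,"dy": 27.4,"dz": 30,"ax": 0,"ay": 0,"az": 0}
    - {"dx": 143,"dy": 27.4,"dz": 30,"ax": 0,"ay": 0,"az": 0}

```text
t: 2.33
eef_pos: [0.4755, 0.3008, 0.2489]
eef_rot: [0.602, 0.799, 0.0, -0.002]
contact_force: [-1.4, 0.7, 0.0]
opening: 0.0851
finger_force: 0.0
```

Run:
```python
from h import *
o=get_obs();print(o["t"],o["eef_pos"].round(4),o["joint_pos"].round(2),R.from_quat(o["eef_rot"]).as_matrix().round(3).tolist())
plan((.4778,.295,.148,105.66))
```

```text
2.3333 [0.4755 0.3008 0.2489] [ 0.08  0.31 -0.87  1.59  0.23  1.35 -0.54] [[-0.276, 0.961, -0.003], [0.961, 0.276, 0.003], [0.004, -0.002, -1.0]]
d [ -6.5   0.8 100.9] a [-0.11 -0.21  0.35] | dist 101
```

>>> jog_arm:
  rows:
    - {"dx": 0,"dy": 0,"dz": 20,"ax": 0,"ay": 0,"az": 0}
    - {"dx": 0,"dy": 0,"dz": 40,"ax": 0,"ay": 0,"az": 0}
    - {"dx": 0,"dy": 0,"dz": 60,"ax": 0,"ay": 0,"az": 0}
    - {"dx": 0,"dy": 0,"dz": 60,"ax": 0,"ay": 0,"az": 0}

```text
t: 2.67
eef_pos: [0.4777, 0.2923, 0.1866]
eef_rot: [0.605, 0.796, -0.003, -0.001]
contact_force: [-1.3, -0.7, -1.4]
opening: 0.0852
finger_force: 0.0
```

Run:
```python
from h import *
d=get_image("wrist");cv2.imwrite("pics/w1.png",d["img"])
Q=cloud(d)
o=get_obs();print(o["t"],o["eef_pos"].round(4),o["joint_pos"].round(2),R.from_quat(o["eef_rot"]).as_matrix().round(3).tolist())
plan((.4778,.295,.148,105.66))
for c,z0 in (((.4778,.295),.15),((.4914,.2491),.12)):
    m=(np.hypot(Q[...,0]-c[0],Q[...,1]-c[1])<.018)&(Q[...,2]>z0)&(Q[...,2]<z0+.012)
    if m.sum(): q=Q[m]; print(m.sum(),q.mean(0).round(4),((q.max(0)+q.min(0))/2).round(4),q.max(0)-q.min(0))
```

```text
2.7167 [0.4784 0.2929 0.1888] [ 0.07  0.35 -0.85  1.67  0.27  1.24 -0.56] [[-0.267, 0.964, -0.003], [0.964, 0.267, -0.002], [-0.001, -0.003, -1.0]]
d [ 2.2  0.2 40.8] a [-0.19  0.04 -0.16] | dist 41
1263 [0.4784 0.2959 0.1549] [0.4788 0.2948 0.1536] [0.01939519 0.01980665 0.00708442]
861 [0.4914 0.25   0.1252] [0.4919 0.2485 0.1238] [0.02014582 0.02026784 0.00751277]
```

View pics/w1.png

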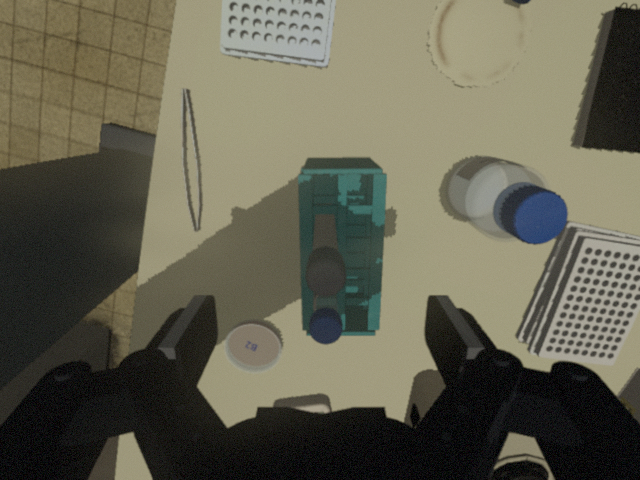

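The wrist view shows the rod head (326,270) and the tube cap (325,325) between the open fingers. I'll descend and grip.

>>> jog_arm:
  rows:
    - {"dx": 2.2,"dy": 0.5,"dz": 20,"ax": 0,"ay": 0,"az": 0}
    - {"dx": 2.2,"dy": 0.5,"dz": 41,"ax": 0,"ay": 0,"az": 0}
    - {"dx": 2.2,"dy": 0.5,"dz": 41,"ax": 0,"ay": 0,"az": 0}

```text
t: 2.97
eef_pos: [0.4783, 0.295, 0.1474]
eef_rot: [0.605, 0.796, -0.002, -0.001]
contact_force: [-0.3, -1.1, -0.5]
opening: 0.0853
finger_force: 0.0
```

>>> jog_arm:
  rows:
    - {"dx": 0,"dy": 0,"dz": 0,"ax": 0,"ay": 0,"az": 0}
    - {"dx": 0,"dy": 0,"dz": 0,"ax": 0,"ay": 0,"az": 0}
    - {"dx": 0,"dy": 0,"dz": 0,"ax": 0,"ay": 0,"az": 0}
    - {"dx": 0,"dy": 0,"dz": 0,"ax": 0,"ay": 0,"az": 0}
    - {"dx": 0,"dy": 0,"dz": 0,"ax": 0,"ay": 0,"az": 0}
  gripper: 5

```text
t: 3.38
eef_pos: [0.4794, 0.2961, 0.1502]
eef_rot: [0.605, 0.796, 0.001, 0.0]
contact_force: [0.4, -0.4, 0.3]
opening: 0.0254
finger_force: 0.0
```

>>> jog_arm:
  rows:
    - {"dx": 0,"dy": 0,"dz": 0,"ax": 0,"ay": 0,"az": 0}
    - {"dx": 0,"dy": 0,"dz": 0,"ax": 0,"ay": 0,"az": 0}
    - {"dx": 0,"dy": 0,"dz": 0,"ax": 0,"ay": 0,"az": 0}

```text
t: 3.63
eef_pos: [0.4795, 0.2963, 0.1502]
eef_rot: [0.605, 0.796, 0.001, 0.0]
contact_force: [-0.2, -0.0, 6.4]
opening: 0.0179
finger_force: 58.6
```

>>> jog_arm:
  rows:
    - {"dx": 0,"dy": 0,"dz": -20,"ax": 0,"ay": 0,"az": 0}
    - {"dx": 0,"dy": 0,"dz": -50,"ax": 0,"ay": 0,"az": 0}
    - {"dx": 0,"dy": 0,"dz": -85,"ax": 0,"ay": 0,"az": 0}
    - {"dx": 0,"dy": 0,"dz": -110,"ax": 0,"ay": 0,"az": 0}
    - {"dx": 0,"dy": 0,"dz": -110,"ax": 0,"ay": 0,"az": 0}

```text
t: 4.05
eef_pos: [0.4803, 0.2975, 0.2647]
eef_rot: [0.605, 0.796, 0.003, 0.002]
contact_force: [-0.1, 0.6, -1.2]
opening: 0.0179
finger_force: 59.0
```

>>> jog_arm:
  rows:
    - {"dx": 0,"dy": 0,"dz": 0,"ax": 0,"ay": 0,"az": 0}
    - {"dx": 0,"dy": 0,"dz": 0,"ax": 0,"ay": 0,"az": 0}
    - {"dx": 0,"dy": 0,"dz": 0,"ax": 0,"ay": 0,"az": 0}

```text
t: 4.3
eef_pos: [0.4786, 0.2955, 0.2579]
eef_rot: [0.605, 0.796, -0.001, -0.0]
contact_force: [-0.1, -0.2, -1.2]
opening: 0.0177
finger_force: 59.0
```

```bash
cat >> h.py <<'E'
def axis(len_below,names=("scene","top"),rad=.0075,dz=(.03,.13)):
    "fit held cylinder's axis: surface points below the tips, per camera"
    o=get_obs(); p=o["eef_pos"]; out=[]
    for n in names:
        d=get_image(n); Q=cloud(d); cam=np.linalg.inv(d["view"])[:3,3]
        h=p[2]-Q[...,2]; q=Q[(np.hypot(Q[...,0]-p[0],Q[...,1]-p[1])<.03)&(h>dz[0])&(h<dz[1])]
        if len(q)<30: print(n,len(q)); continue
        from scipy.optimize import least_squares
        def f(v):
            c=np.c_[v[0]+v[2]*(q[:,2]-p[2]),v[1]+v[3]*(q[:,2]-p[2])]
            return np.hypot(*(q[:,:2]-c).T)-rad
        g=q[:,:2].mean(0)+(q[:,:2].mean(0)-cam[:2])/np.linalg.norm(q[:,:2].mean(0)-cam[:2])*rad*.7
        r=least_squares(f,[*g,0,0],loss="soft_l1",f_scale=.001); v=r.x
        print(n,len(q),"at tcp-off mm",((v[:2]-p[:2])*1000).round(1),"slope",v[2:].round(4),"foot off mm",((v[:2]-v[2:]*len_below-p[:2])*1000).round(1),"rms",(np.sqrt(2*r.cost/len(q))*1000).round(2),"zmin",q[:,2].min().round(4))
E
python3 - <<'E'
from h import *
o=get_obs();print(o["t"],o["eef_pos"].round(4),R.from_quat(o["eef_rot"]).as_matrix().round(3).tolist(),o["opening"])
axis(.145)
E
```

```text
4.3 [0.4786 0.2955 0.2579] [[-0.267, 0.964, -0.002], [0.964, 0.267, -0.001], [-0.001, -0.002, -1.0]] 0.017664961840083884
scene 355 at tcp-off mm [ 2.4 -0.3] slope [ 0.0094 -0.0057] foot off mm [1.  0.5] rms 1.02 zmin 0.1282
top 0
```

Run:
```python
from h import *
plan((.49,.12,.26,95),(.5034,-.0761,.26,80.4))
```

```text
d [-172.2  -36.    -1.7] a [-0.1   0.03 10.5 ] | dist 176
d [-196.5   -3.7    0. ] a [ 0.   0.  14.6] | dist 197
```

>>> jog_arm:
  rows:
    - {"dx": -22,"dy": -5,"dz": 0,"ax": 0,"ay": 0,"az": 1.5}
    - {"dx": -55,"dy": -12,"dz": -1,"ax": 0,"ay": 0,"az": 3.5}
    - {"dx": -94,"dy": -20,"dz": -1,"ax": 0,"ay": 0,"az": 6}
    - {"dx": -133,"dy": -28,"dz": -2,"ax": 0,"ay": 0,"az": 8}
    - {"dx": -172,"dy": -36,"dz": -2,"ax": 0,"ay": 0,"az": 10.5}

```text
t: 4.82
eef_pos: [0.4898, 0.1188, 0.2608]
eef_rot: [0.676, 0.737, -0.0, -0.0]
contact_force: [1.4, 0.3, -0.6]
opening: 0.0174
finger_force: 59.0
```

>>> jog_arm:
  rows:
    - {"dx": -41,"dy": -1,"dz": 0,"ax": 0,"ay": 0,"az": 3}
    - {"dx": -82,"dy": -2,"dz": 0,"ax": 0,"ay": 0,"az": 6}
    - {"dx": -123,"dy": -3,"dz": 0,"ax": 0,"ay": 0,"az": 9}
    - {"dx": -164,"dy": -3,"dz": 0,"ax": 0,"ay": 0,"az": 12}
    - {"dx": -185,"dy": -4,"dz": 0,"ax": 0,"ay": 0,"az": 14.6}

```text
t: 5.23
eef_pos: [0.5019, -0.0697, 0.2605]
eef_rot: [0.766, 0.642, -0.001, 0.0]
contact_force: [0.0, 0.6, 0.1]
opening: 0.0176
finger_force: 59.0
```

>>> jog_arm:
  rows:
    - {"dx": -11,"dy": 0,"dz": 0,"ax": 0,"ay": 0,"az": 0}
    - {"dx": -11,"dy": 0,"dz": 0,"ax": 0,"ay": 0,"az": 0}
    - {"dx": -11,"dy": 0,"dz": 0,"ax": 0,"ay": 0,"az": 0}
    - {"dx": -11,"dy": 0,"dz": 0,"ax": 0,"ay": 0,"az": 0}
    - {"dx": -11,"dy": 0,"dz": 0,"ax": 0,"ay": 0,"az": 0}

```text
t: 5.65
eef_pos: [0.5007, -0.0728, 0.2614]
eef_rot: [0.763, 0.647, 0.0, -0.0]
contact_force: [-0.0, 0.2, -0.1]
opening: 0.0173
finger_force: 59.0
```

Run:
```python
from h import *
o=get_obs();print(o["t"],o["eef_pos"].round(4),o["contact_force"].round(1))
axis(.145)
plan((.5034,-.0761,.23,80.4),(.5034,-.0761,.161,80.4))
```

```text
5.65 [ 0.5007 -0.0728  0.2614] [-0.   0.2 -0.1]
scene 249 at tcp-off mm [0.4 1.2] slope [ 0.0015 -0.0036] foot off mm [0.2 1.7] rms 1.27 zmin 0.1319
top 96 at tcp-off mm [-0.8 -0.8] slope [ 0.0002 -0.0133] foot off mm [-0.8  1.1] rms 0.36 zmin 0.1319
d [-2.2  3.1 31.4] a [ 0.01 -0.01  0.14] | dist 32
d [ 0.  0. 69.] a [0. 0. 0.] | dist 69
```

>>> jog_arm:
  rows:
    - {"dx": -3.2,"dy": 4.3,"dz": 5,"ax": 0,"ay": 0,"az": 0}
    - {"dx": -3.2,"dy": 4.3,"dz": 18,"ax": 0,"ay": 0,"az": 0}
    - {"dx": -3.2,"dy": 4.3,"dz": 32,"ax": 0,"ay": 0,"az": 0}
    - {"dx": -3.2,"dy": 4.3,"dz": 46,"ax": 0,"ay": 0,"az": 0}
    - {"dx": -3.2,"dy": 4.3,"dz": 56,"ax": 0,"ay": 0,"az": 0}

```text
t: 6.17
eef_pos: [0.5041, -0.0787, 0.2038]
eef_rot: [0.764, 0.646, -0.0, -0.0]
contact_force: [-0.7, 0.1, -0.7]
opening: 0.0177
finger_force: 59.0
```

>>> jog_arm:
  rows:
    - {"dx": 0,"dy": 0,"dz": 6,"ax": 0,"ay": 0,"az": 0}
    - {"dx": 0,"dy": 0,"dz": 12,"ax": 0,"ay": 0,"az": 0}
    - {"dx": 0,"dy": 0,"dz": 14,"ax": 0,"ay": 0,"az": 0}

```text
t: 6.42
eef_pos: [0.5042, -0.0788, 0.1906]
eef_rot: [0.764, 0.645, -0.0, -0.0]
contact_force: [0.3, -1.1, -0.8]
opening: 0.0175
finger_force: 59.0
```

>>> jog_arm:
  rows:
    - {"dx": 1,"dy": 0,"dz": 6,"ax": 0,"ay": 0,"az": 0}
    - {"dx": 1.5,"dy": 0,"dz": 12,"ax": 0,"ay": 0,"az": 0}
    - {"dx": 1.5,"dy": 0,"dz": 18,"ax": 0,"ay": 0,"az": 0}
    - {"dx": 1.5,"dy": 0,"dz": 24,"ax": 0,"ay": 0,"az": 0}
    - {"dx": 1.5,"dy": 0,"dz": 27,"ax": 0,"ay": 0,"az": 0}

```text
t: 6.83
eef_pos: [0.5043, -0.0773, 0.1634]
eef_rot: [0.764, 0.645, -0.0, -0.0]
contact_force: [-0.2, -0.1, -0.6]
opening: 0.0179
finger_force: 59.0
```

>>> jog_arm:
  rows:
    - {"dx": 0,"dy": 0,"dz": 2,"ax": 0,"ay": 0,"az": 0}
    - {"dx": 0,"dy": 0,"dz": 2,"ax": 0,"ay": 0,"az": 0}
    - {"dx": 0,"dy": 0,"dz": 2,"ax": 0,"ay": 0,"az": 0}

```text
t: 7.08
eef_pos: [0.5046, -0.0773, 0.1624]
eef_rot: [0.764, 0.645, 0.0, 0.0]
contact_force: [0.0, 0.8, -0.2]
opening: 0.0177
finger_force: 59.0
```

>>> jog_arm:
  rows:
    - {"dx": 0,"dy": 0,"dz": 1,"ax": 0,"ay": 0,"az": 0}
    - {"dx": 0,"dy": 0,"dz": 2,"ax": 0,"ay": 0,"az": 0}
    - {"dx": 0,"dy": 0,"dz": 3,"ax": 0,"ay": 0,"az": 0}
    - {"dx": 0,"dy": 0,"dz": 3,"ax": 0,"ay": 0,"az": 0}

```text
t: 7.42
eef_pos: [0.5058, -0.0774, 0.161]
eef_rot: [0.764, 0.645, 0.001, 0.001]
contact_force: [-1.3, -0.1, 11.3]
opening: 0.0174
finger_force: 60.4
```

The rod met the floor at TCP z 0.161, with the foot 62 mm below the well mouth, so this is the free well. I'll lift it and return it to the rack.

>>> jog_arm:
  rows:
    - {"dx": 0,"dy": 0,"dz": -15,"ax": 0,"ay": 0,"az": 0}
    - {"dx": 0,"dy": 0,"dz": -40,"ax": 0,"ay": 0,"az": 0}
    - {"dx": 0,"dy": 0,"dz": -70,"ax": 0,"ay": 0,"az": 0}
    - {"dx": 0,"dy": 0,"dz": -98,"ax": 0,"ay": 0,"az": 0}
    - {"dx": 0,"dy": 0,"dz": -98,"ax": 0,"ay": 0,"az": 0}

```text
t: 7.83
eef_pos: [0.5068, -0.0773, 0.263]
eef_rot: [0.764, 0.645, 0.002, 0.003]
contact_force: [0.9, 0.2, -0.5]
opening: 0.0177
finger_force: 59.0
```

Run:
```python
from h import *
plan((.493,.11,.26,95),(.4788,.2955,.26,105.66))
```

```text
d [182.4 -44.9   2.5] a [  0.46   0.09 -14.6 ] | dist 188
d [186.   2.   0.] a [  0.     0.   -10.66] | dist 186
```

>>> jog_arm:
  rows:
    - {"dx": 25,"dy": -6,"dz": 0,"ax": 0,"ay": 0,"az": -2}
    - {"dx": 63,"dy": -16,"dz": 0,"ax": 0,"ay": 0,"az": -5}
    - {"dx": 103,"dy": -25,"dz": 0,"ax": 0,"ay": 0,"az": -8}
    - {"dx": 143,"dy": -35,"dz": 0,"ax": 0,"ay": 0,"az": -11}
    - {"dx": 182.4,"dy": -45,"dz": 0,"ax": 0,"ay": 0,"az": -14.6}

```text
t: 8.25
eef_pos: [0.4899, 0.112, 0.257]
eef_rot: [0.675, 0.738, -0.0, 0.0]
contact_force: [2.0, 0.4, -0.8]
opening: 0.0174
finger_force: 59.0
```

>>> jog_arm:
  rows:
    - {"dx": 40,"dy": 0,"dz": 0,"ax": 0,"ay": 0,"az": -2}
    - {"dx": 80,"dy": 1,"dz": 0,"ax": 0,"ay": 0,"az": -4}
    - {"dx": 120,"dy": 1,"dz": 0,"ax": 0,"ay": 0,"az": -7}
    - {"dx": 160,"dy": 2,"dz": 0,"ax": 0,"ay": 0,"az": -9}
    - {"dx": 178,"dy": 2,"dz": 0,"ax": 0,"ay": 0,"az": -10.7}

```text
t: 8.67
eef_pos: [0.4748, 0.2928, 0.2569]
eef_rot: [0.601, 0.799, 0.001, -0.001]
contact_force: [0.3, 0.5, -1.3]
opening: 0.0177
finger_force: 59.1
```

>>> jog_arm:
  rows:
    - {"dx": 8,"dy": 0,"dz": 0,"ax": 0,"ay": 0,"az": 0}
    - {"dx": 8,"dy": 0,"dz": 0,"ax": 0,"ay": 0,"az": 0}
    - {"dx": 8,"dy": 0,"dz": 0,"ax": 0,"ay": 0,"az": 0}
    - {"dx": 8,"dy": 0,"dz": 0,"ax": 0,"ay": 0,"az": 0}
    - {"dx": 8,"dy": 0,"dz": 0,"ax": 0,"ay": 0,"az": 0}

```text
t: 9.08
eef_pos: [0.4757, 0.2934, 0.2572]
eef_rot: [0.605, 0.796, -0.0, 0.0]
contact_force: [-1.0, -0.8, -1.2]
opening: 0.0175
finger_force: 59.1
```

Run:
```python
from h import *
o=get_obs();print(o["t"],o["eef_pos"].round(4))
plan((.4788,.2955,.221,105.66),(.4788,.2955,.150,105.66))
axis(.145)
```

```text
9.0833 [0.4757 0.2934 0.2572]
d [ 1.2  3.5 36.2] a [ 0.01  0.06 -0.14] | dist 36
d [ 0.  0. 71.] a [0. 0. 0.] | dist 71
scene 348 at tcp-off mm [1.8 0.1] slope [0.0069 0.023 ] foot off mm [ 0.8 -3.2] rms 1.03 zmin 0.1275
top 0
```

>>> jog_arm:
  rows:
    - {"dx": 3.7,"dy": 3.5,"dz": 8,"ax": 0,"ay": 0,"az": 0}
    - {"dx": 3.7,"dy": 3.5,"dz": 22,"ax": 0,"ay": 0,"az": 0}
    - {"dx": 3.7,"dy": 3.5,"dz": 36,"ax": 0,"ay": 0,"az": 0}
    - {"dx": 3.7,"dy": 3.5,"dz": 45,"ax": 0,"ay": 0,"az": 0}
    - {"dx": 3.7,"dy": 3.5,"dz": 53,"ax": 0,"ay": 0,"az": 0}

```text
t: 9.6
eef_pos: [0.4774, 0.2995, 0.2031]
eef_rot: [0.604, 0.797, -0.0, -0.0]
contact_force: [0.7, -0.3, 1.8]
opening: 0.018
finger_force: 59.1
```

>>> jog_arm:
  rows:
    - {"dx": 0,"dy": 0,"dz": 6,"ax": 0,"ay": 0,"az": 0}
    - {"dx": 0,"dy": 0,"dz": 12,"ax": 0,"ay": 0,"az": 0}
    - {"dx": 0,"dy": 0,"dz": 14,"ax": 0,"ay": 0,"az": 0}

```text
t: 9.85
eef_pos: [0.4774, 0.2997, 0.1897]
eef_rot: [0.604, 0.797, -0.0, 0.0]
contact_force: [2.3, 0.8, 0.5]
opening: 0.0176
finger_force: 59.1
```

>>> jog_arm:
  rows:
    - {"dx": -1,"dy": 0,"dz": 6,"ax": 0,"ay": 0,"az": 0}
    - {"dx": -1.5,"dy": 0.5,"dz": 12,"ax": 0,"ay": 0,"az": 0}
    - {"dx": -2,"dy": 1,"dz": 18,"ax": 0,"ay": 0,"az": 0}
    - {"dx": -2,"dy": 1,"dz": 20,"ax": 0,"ay": 0,"az": 0}

```text
t: 10.18
eef_pos: [0.4787, 0.2976, 0.1691]
eef_rot: [0.604, 0.797, -0.001, -0.0]
contact_force: [0.5, 0.2, -0.2]
opening: 0.0172
finger_force: 59.1
```

Past the lower guide (foot at about 0.024) with no force. I'll continue to the floor, about 18 mm more.

>>> jog_arm:
  rows:
    - {"dx": -0.5,"dy": 0,"dz": 6,"ax": 0,"ay": 0,"az": 0}
    - {"dx": -1,"dy": 0,"dz": 12,"ax": 0,"ay": 0,"az": 0}
    - {"dx": -1,"dy": 0,"dz": 17,"ax": 0,"ay": 0,"az": 0}
    - {"dx": -1,"dy": 0,"dz": 17,"ax": 0,"ay": 0,"az": 0}

```text
t: 10.52
eef_pos: [0.4787, 0.2968, 0.1521]
eef_rot: [0.604, 0.797, -0.001, -0.0]
contact_force: [0.4, 0.4, -1.3]
opening: 0.0177
finger_force: 59.0
```

>>> jog_arm:
  rows:
    - {"dx": 0,"dy": 0,"dz": 1,"ax": 0,"ay": 0,"az": 0}
    - {"dx": 0,"dy": 0,"dz": 1,"ax": 0,"ay": 0,"az": 0}
    - {"dx": 0,"dy": 0,"dz": 1,"ax": 0,"ay": 0,"az": 0}
    - {"dx": 0,"dy": 0,"dz": 1,"ax": 0,"ay": 0,"az": 0}
    - {"dx": 0,"dy": 0,"dz": 1,"ax": 0,"ay": 0,"az": 0}
  gripper: 70

```text
t: 10.93
eef_pos: [0.4792, 0.2972, 0.1525]
eef_rot: [0.604, 0.797, 0.0, 0.0]
contact_force: [-0.2, 0.4, -0.5]
opening: 0.07
finger_force: 0.0
```

>>> jog_arm:
  rows:
    - {"dx": 0,"dy": 0,"dz": -15,"ax": 0,"ay": 0,"az": 0}
    - {"dx": 0,"dy": 0,"dz": -40,"ax": 0,"ay": 0,"az": 0}
    - {"dx": 0,"dy": 0,"dz": -60,"ax": 0,"ay": 0,"az": 0}
    - {"dx": -24,"dy": 0,"dz": -60,"ax": 0,"ay": 0,"az": 0}
    - {"dx": -48,"dy": 0,"dz": -60,"ax": 0,"ay": 0,"az": 0}

```text
t: 11.35
eef_pos: [0.4921, 0.2522, 0.2139]
eef_rot: [0.603, 0.798, 0.001, 0.001]
contact_force: [0.5, -1.5, -0.2]
opening: 0.0699
finger_force: 0.0
```

>>> jog_arm:
  rows:
    - {"dx": 0,"dy": 0,"dz": 0,"ax": 0,"ay": 0,"az": 0}
    - {"dx": 0,"dy": 0,"dz": 0,"ax": 0,"ay": 0,"az": 0}
    - {"dx": 0,"dy": 0,"dz": 0,"ax": 0,"ay": 0,"az": 0}
    - {"dx": 0,"dy": 0,"dz": 0,"ax": 0,"ay": 0,"az": 0}

```text
t: 11.68
eef_pos: [0.4916, 0.252, 0.2124]
eef_rot: [0.603, 0.797, 0.0, -0.0]
contact_force: [-0.9, 0.9, -0.2]
opening: 0.0699
finger_force: 0.0
```

Run:
```python
from h import *
o=get_obs();print(o["t"],o["eef_pos"].round(4))
for n in ("wrist","scene"):
    d=get_image(n);Q=cloud(d)
    for c,z0 in (((.4778,.295),.15),((.4914,.2491),.12)):
        m=(np.hypot(Q[...,0]-c[0],Q[...,1]-c[1])<.018)&(Q[...,2]>z0)&(Q[...,2]<z0+.012)
        if m.sum(): q=Q[m]; print(n,m.sum(),((q.max(0)+q.min(0))/2).round(4),np.round(q.max(0)-q.min(0),4),np.median(q[:,2]).round(4))
cv2.imwrite("pics/w2.png",d["img"][200:340,190:330].repeat(4,0).repeat(4,1))
plan((.4916,.2490,.119,105.66))
```

```text
11.6833 [0.4916 0.252  0.2124]
wrist 1125 [0.4783 0.2938 0.1537] [0.0193 0.0193 0.0074] 0.1552
wrist 786 [0.4936 0.2517 0.1242] [0.0199 0.0197 0.0082] 0.1259
scene 65 [0.4785 0.2968 0.1539] [0.0207 0.0203 0.0075] 0.1547
scene 63 [0.4944 0.2551 0.1243] [0.0212 0.0208 0.0084] 0.1257
d [-2.8 -0.8 93.3] a [-0.   -0.02  0.13] | dist 93
```

View pics/w2.png

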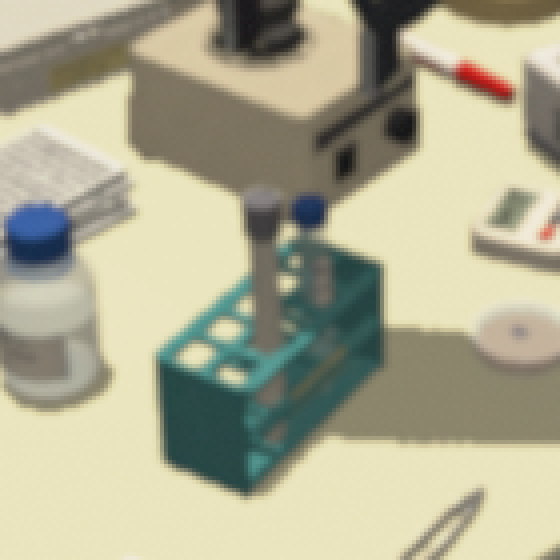

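The rod stands upright in its slot with its top at 0.155. The tube cap is now at about (0.4936, 0.2517), leaning slightly. I'll grip the tube.

>>> jog_arm:
  rows:
    - {"dx": -0.6,"dy": 1.9,"dz": 25,"ax": 0,"ay": 0,"az": 0}
    - {"dx": -0.6,"dy": 1.9,"dz": 55,"ax": 0,"ay": 0,"az": 0}
    - {"dx": -0.6,"dy": 1.9,"dz": 80,"ax": 0,"ay": 0,"az": 0}
    - {"dx": -0.6,"dy": 1.9,"dz": 94,"ax": 0,"ay": 0,"az": 0}
    - {"dx": -0.6,"dy": 1.9,"dz": 94,"ax": 0,"ay": 0,"az": 0}

```text
t: 12.2
eef_pos: [0.4924, 0.2504, 0.1155]
eef_rot: [0.604, 0.797, -0.002, -0.001]
contact_force: [-0.3, 0.0, 0.7]
opening: 0.0701
finger_force: 0.0
```

>>> jog_arm:
  rows:
    - {"dx": 0,"dy": 0,"dz": 0,"ax": 0,"ay": 0,"az": 0}
    - {"dx": 0,"dy": 0,"dz": 0,"ax": 0,"ay": 0,"az": 0}
    - {"dx": 0,"dy": 0,"dz": 0,"ax": 0,"ay": 0,"az": 0}
    - {"dx": 0,"dy": 0,"dz": 0,"ax": 0,"ay": 0,"az": 0}
    - {"dx": 0,"dy": 0,"dz": 0,"ax": 0,"ay": 0,"az": 0}
  gripper: 5

```text
t: 12.62
eef_pos: [0.4947, 0.2512, 0.1196]
eef_rot: [0.604, 0.797, 0.001, 0.001]
contact_force: [-2.3, 0.0, 5.7]
opening: 0.0175
finger_force: 58.3
```

>>> jog_arm:
  rows:
    - {"dx": 0,"dy": 0,"dz": 0,"ax": 0,"ay": 0,"az": 0}
    - {"dx": 0,"dy": 0,"dz": 0,"ax": 0,"ay": 0,"az": 0}

```text
t: 12.78
eef_pos: [0.4947, 0.2512, 0.1196]
eef_rot: [0.604, 0.797, 0.001, 0.001]
contact_force: [-1.1, -0.8, 6.6]
opening: 0.0176
finger_force: 58.3
```

>>> jog_arm:
  rows:
    - {"dx": 0,"dy": 0,"dz": -20,"ax": 0,"ay": 0,"az": 0}
    - {"dx": 0,"dy": 0,"dz": -50,"ax": 0,"ay": 0,"az": 0}
    - {"dx": 0,"dy": 0,"dz": -85,"ax": 0,"ay": 0,"az": 0}
    - {"dx": 0,"dy": 0,"dz": -115,"ax": 0,"ay": 0,"az": 0}
    - {"dx": 0,"dy": 0,"dz": -130,"ax": 0,"ay": 0,"az": 0}

```text
t: 13.2
eef_pos: [0.4949, 0.2517, 0.2527]
eef_rot: [0.604, 0.797, 0.002, 0.001]
contact_force: [0.9, 0.3, 0.1]
opening: 0.0175
finger_force: 59.1
```

>>> jog_arm:
  rows:
    - {"dx": 0,"dy": 0,"dz": 0,"ax": 0,"ay": 0,"az": 0}
    - {"dx": 0,"dy": 0,"dz": 0,"ax": 0,"ay": 0,"az": 0}
    - {"dx": 0,"dy": 0,"dz": 0,"ax": 0,"ay": 0,"az": 0}

```text
t: 13.45
eef_pos: [0.4938, 0.2505, 0.2475]
eef_rot: [0.604, 0.797, -0.001, -0.0]
contact_force: [-0.1, -1.1, -0.3]
opening: 0.0173
finger_force: 59.1
```

Run:
```python
from h import *
o=get_obs();print(o["t"],o["eef_pos"].round(4))
axis(.114,rad=.0082,dz=(.025,.095))
plan((.495,.07,.25,92),(.5044,-.0756,.25,80.4))
```

```text
13.45 [0.4938 0.2505 0.2475]
scene 254 at tcp-off mm [-0.2  2.2] slope [0.0091 0.0468] foot off mm [-1.2 -3.1] rms 0.95 zmin 0.1526
top 0
d [-174.1  -47.5   -2.8] a [-0.1   0.03 13.7 ] | dist 180
d [-145.8    4.3    0. ] a [ 0.   0.  11.6] | dist 146
```

>>> jog_arm:
  rows:
    - {"dx": -22,"dy": -6,"dz": 0,"ax": 0,"ay": 0,"az": 2}
    - {"dx": -57,"dy": -16,"dz": -1,"ax": 0,"ay": 0,"az": 5}
    - {"dx": -96,"dy": -26,"dz": -2,"ax": 0,"ay": 0,"az": 8}
    - {"dx": -135,"dy": -37,"dz": -3,"ax": 0,"ay": 0,"az": 11}
    - {"dx": -174,"dy": -47.5,"dz": -3,"ax": 0,"ay": 0,"az": 13.7}

```text
t: 13.97
eef_pos: [0.4947, 0.0687, 0.2506]
eef_rot: [0.695, 0.719, -0.0, -0.0]
contact_force: [1.1, 0.5, 0.2]
opening: 0.0176
finger_force: 59.0
```

>>> jog_arm:
  rows:
    - {"dx": -39,"dy": 1,"dz": 0,"ax": 0,"ay": 0,"az": 3}
    - {"dx": -78,"dy": 2,"dz": 0,"ax": 0,"ay": 0,"az": 6}
    - {"dx": -117,"dy": 3,"dz": 0,"ax": 0,"ay": 0,"az": 9}
    - {"dx": -139,"dy": 4,"dz": 0,"ax": 0,"ay": 0,"az": 11.6}
    - {"dx": -146,"dy": 4,"dz": 0,"ax": 0,"ay": 0,"az": 11.6}

```text
t: 14.38
eef_pos: [0.5039, -0.08, 0.2502]
eef_rot: [0.767, 0.642, -0.001, -0.0]
contact_force: [0.9, -0.2, -0.2]
opening: 0.0175
finger_force: 59.1
```

>>> jog_arm:
  rows:
    - {"dx": 0,"dy": 0,"dz": 0,"ax": 0,"ay": 0,"az": 0}
    - {"dx": 0,"dy": 0,"dz": 0,"ax": 0,"ay": 0,"az": 0}
    - {"dx": 0,"dy": 0,"dz": 0,"ax": 0,"ay": 0,"az": 0}
    - {"dx": 0,"dy": 0,"dz": 0,"ax": 0,"ay": 0,"az": 0}
    - {"dx": 0,"dy": 0,"dz": 0,"ax": 0,"ay": 0,"az": 0}

```text
t: 14.8
eef_pos: [0.5046, -0.0739, 0.2513]
eef_rot: [0.763, 0.646, 0.0, 0.0]
contact_force: [-1.0, -0.7, -0.5]
opening: 0.0174
finger_force: 59.1
```

Run:
```python
from h import *
o=get_obs();print(o["t"],o["eef_pos"].round(4),R.from_quat(o["eef_rot"]).as_matrix().round(3).tolist())
axis(.114,rad=.0082,dz=(.025,.095))
axis(.114,rad=.0082,dz=(.025,.11))
```

```text
14.8 [ 0.5046 -0.0739  0.2513] [[0.164, 0.986, 0.0], [0.986, -0.164, 0.0], [0.0, 0.0, -1.0]]
scene 191 at tcp-off mm [-0.2  2.7] slope [0.0277 0.0234] foot off mm [-3.4  0.1] rms 1.29 zmin 0.1574
top 61 at tcp-off mm [-2.2  1.8] slope [0.0183 0.029 ] foot off mm [-4.3 -1.5] rms 0.33 zmin 0.1599
scene 214 at tcp-off mm [-1.2  3.3] slope [0.0087 0.038 ] foot off mm [-2.2 -1. ] rms 1.3 zmin 0.1419
top 63 at tcp-off mm [-2.9  2.1] slope [0.0079 0.0344] foot off mm [-3.8 -1.9] rms 0.47 zmin 0.1418
```

>>> jog_arm:
  rows:
    - {"dx": -3.8,"dy": 3.2,"dz": 5,"ax": 0,"ay": 1.9,"az": 0}
    - {"dx": -3.8,"dy": 3.2,"dz": 15,"ax": 0,"ay": 1.9,"az": 0}
    - {"dx": -3.8,"dy": 3.2,"dz": 15,"ax": 0,"ay": 1.9,"az": 0}
    - {"dx": -3.8,"dy": 3.2,"dz": 15,"ax": 0,"ay": 1.9,"az": 0}
    - {"dx": -3.8,"dy": 3.2,"dz": 15,"ax": 0,"ay": 1.9,"az": 0}

```text
t: 15.42
eef_pos: [0.507, -0.0791, 0.2363]
eef_rot: [0.764, 0.646, 0.012, -0.011]
contact_force: [0.1, 0.9, -0.5]
opening: 0.0172
finger_force: 59.0
```

Run:
```python
from h import *
o=get_obs();print(o["t"],o["eef_pos"].round(4),R.from_quat(o["eef_rot"]).as_matrix().round(3).tolist())
axis(.114,rad=.0082,dz=(.025,.095))
axis(.114,rad=.0082,dz=(.025,.105))
d=get_image("scene"); cv2.imwrite("pics/s3.png",cv2.resize(d["img"][120:270,310:450],None,fx=4,fy=4,interpolation=cv2.INTER_CUBIC))
d=get_image("top"); print(R.from_matrix(d["view"][:3,:3]).as_euler("xyz",degrees=True))
```

```text
15.4167 [ 0.507  -0.0791  0.2363] [[0.166, 0.986, 0.005], [0.986, -0.166, 0.032], [0.033, -0.0, -0.999]]
scene 190 at tcp-off mm [0.3 2.6] slope [ 0.0295 -0.0083] foot off mm [-3.   3.5] rms 1.33 zmin 0.1425
top 68 at tcp-off mm [-1.6  2.2] slope [ 0.0186 -0.0002] foot off mm [-3.7  2.2] rms 0.33 zmin 0.1426
scene 206 at tcp-off mm [-0.5  3.6] slope [0.0173 0.0114] foot off mm [-2.5  2.3] rms 1.28 zmin 0.1326
top 71 at tcp-off mm [-2.1  1.5] slope [ 0.011  -0.0077] foot off mm [-3.4  2.4] rms 0.44 zmin 0.1335
[178.62877133 -10.79480543 -89.2010798 ]
```

View pics/s3.png

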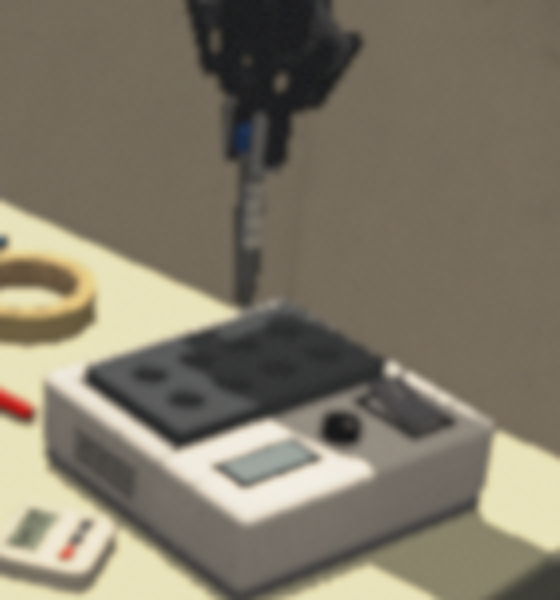

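The tube hangs nearly vertical over the well, with its tip near crop (245,300). I'll descend along true vertical in the tilted tool frame.

>>> jog_arm:
  rows:
    - {"dx": 0.5,"dy": 0.3,"dz": 12,"ax": 0,"ay": 0,"az": 0}
    - {"dx": 0.1,"dy": 0.3,"dz": 25,"ax": 0,"ay": 0,"az": 0}
    - {"dx": -0.3,"dy": 0.3,"dz": 38,"ax": 0,"ay": 0,"az": 0}
    - {"dx": -0.8,"dy": 0.3,"dz": 50,"ax": 0,"ay": 0,"az": 0}
    - {"dx": -0.8,"dy": 0.3,"dz": 50,"ax": 0,"ay": 0,"az": 0}

```text
t: 16.13
eef_pos: [0.5061, -0.0786, 0.1834]
eef_rot: [0.764, 0.645, 0.012, -0.012]
contact_force: [-0.7, -0.4, -0.9]
opening: 0.0174
finger_force: 59.0
```

>>> jog_arm:
  rows:
    - {"dx": -0.3,"dy": 0,"dz": 7,"ax": 0,"ay": 0,"az": 0}
    - {"dx": -0.5,"dy": 0,"dz": 14,"ax": 0,"ay": 0,"az": 0}
    - {"dx": -0.5,"dy": 0,"dz": 14,"ax": 0,"ay": 0,"az": 0}

```text
t: 16.38
eef_pos: [0.507, -0.0788, 0.1712]
eef_rot: [0.764, 0.645, 0.012, -0.011]
contact_force: [0.4, 0.7, -0.3]
opening: 0.0172
finger_force: 59.0
```

>>> jog_arm:
  rows:
    - {"dx": -0.3,"dy": 0,"dz": 8,"ax": 0,"ay": 0,"az": 0}
    - {"dx": -0.5,"dy": 0,"dz": 16,"ax": 0,"ay": 0,"az": 0}
    - {"dx": -0.8,"dy": 0,"dz": 24,"ax": 0,"ay": 0,"az": 0}
    - {"dx": -1.1,"dy": 0,"dz": 34,"ax": 0,"ay": 0,"az": 0}
    - {"dx": -1.1,"dy": 0,"dz": 34,"ax": 0,"ay": 0,"az": 0}

```text
t: 16.8
eef_pos: [0.5064, -0.0787, 0.136]
eef_rot: [0.764, 0.645, 0.012, -0.012]
contact_force: [0.1, 0.1, -1.1]
opening: 0.0175
finger_force: 59.0
```

>>> jog_arm:
  rows:
    - {"dx": 0,"dy": 0,"dz": 2,"ax": 0,"ay": 0,"az": 0}
    - {"dx": 0,"dy": 0,"dz": 4,"ax": 0,"ay": 0,"az": 0}
    - {"dx": 0,"dy": 0,"dz": 4,"ax": 0,"ay": 0,"az": 0}

```text
t: 17.05
eef_pos: [0.5075, -0.0786, 0.1342]
eef_rot: [0.764, 0.645, 0.013, -0.011]
contact_force: [0.1, -0.2, 1.5]
opening: 0.0175
finger_force: 59.0
```

>>> jog_arm:
  rows:
    - {"dx": 0,"dy": 0,"dz": 1,"ax": 0,"ay": 0,"az": 0}
    - {"dx": 0,"dy": 0,"dz": 2,"ax": 0,"ay": 0,"az": 0}
    - {"dx": 0,"dy": 0,"dz": 2,"ax": 0,"ay": 0,"az": 0}

```text
t: 17.3
eef_pos: [0.5075, -0.0786, 0.1323]
eef_rot: [0.764, 0.645, 0.013, -0.011]
contact_force: [0.9, 0.5, -0.8]
opening: 0.0178
finger_force: 59.0
```

>>> jog_arm:
  rows:
    - {"dx": 0,"dy": 0,"dz": 1,"ax": 0,"ay": 0,"az": 0}
    - {"dx": 0,"dy": 0,"dz": 1,"ax": 0,"ay": 0,"az": 0}
    - {"dx": 0,"dy": 0,"dz": 1,"ax": 0,"ay": 0,"az": 0}
    - {"dx": 0,"dy": 0,"dz": 1,"ax": 0,"ay": 0,"az": 0}
    - {"dx": 0,"dy": 0,"dz": 1,"ax": 0,"ay": 0,"az": 0}
  gripper: 60

```text
t: 17.72
eef_pos: [0.5076, -0.0786, 0.1314]
eef_rot: [0.764, 0.645, 0.013, -0.011]
contact_force: [0.2, 0.5, 0.2]
opening: 0.0599
finger_force: 0.0
```

>>> jog_arm:
  rows:
    - {"dx": 0,"dy": 0,"dz": -20,"ax": 0,"ay": 0,"az": 0}
    - {"dx": 0,"dy": 0,"dz": -50,"ax": 0,"ay": 0,"az": 0}
    - {"dx": 0,"dy": 0,"dz": -75,"ax": 0,"ay": 0,"az": 0}
    - {"dx": 0,"dy": 0,"dz": -90,"ax": 0,"ay": 0,"az": 0}
    - {"dx": 0,"dy": 0,"dz": -90,"ax": 0,"ay": 0,"az": 0}

```text
t: 18.13
eef_pos: [0.5086, -0.0817, 0.2248]
eef_rot: [0.764, 0.645, 0.014, -0.008]
contact_force: [0.1, 0.7, 0.3]
opening: 0.06
finger_force: 0.0
```

Run:
```python
from h import *
o=get_obs();print(o["t"],o["eef_pos"].round(4))
# tube cap + rocker profile in heater frame
th=np.radians(-9.58); t=np.array([.48957,-.09135])
for n in("scene","wrist","top"):
    d=get_image(n);Q=cloud(d)
    m=(np.hypot(Q[...,0]-.5044,Q[...,1]+.0756)<.02)&(Q[...,2]>.122)&(Q[...,2]<.145); q=Q[m]
    if m.sum()>5: print(n,m.sum(),((q.max(0)+q.min(0))/2).round(4),"ztop",np.percentile(q[:,2],[50,90,99]).round(4))
    D=Q[...,:2]-t; hx=np.cos(th)*D[...,0]+np.sin(th)*D[...,1]; hy=-np.sin(th)*D[...,0]+np.cos(th)*D[...,1]
    print([(x,np.nanmedian(Q[...,2][(abs(hx*1000-x)<2)&(abs(hy+.058)<.008)&(Q[...,2]>.05)]).round(4) if ((abs(hx*1000-x)<2)&(abs(hy+.058)<.008)&(Q[...,2]>.05)).sum() else None) for x in range(-92,-20,6)])
    print("y",[(x,np.nanmedian(Q[...,2][(abs(hy*1000-x)<2)&(abs(hx+.046)<.006)&(Q[...,2]>.05)]).round(4) if ((abs(hy*1000-x)<2)&(abs(hx+.046)<.006)&(Q[...,2]>.05)).sum() else None) for x in range(-90,-24,6)])
    if n=="wrist": cv2.imwrite("pics/w4.png",d["img"])
plan((.4346,-.1409,.20,80.42),(.4346,-.1409,.20,-9.58),(.4346,-.1409,.20,170.42))
print(o["joint_pos"].round(2))
```

```text
18.1333 [ 0.5086 -0.0817  0.2248]
scene 61 [ 0.5038 -0.0742  0.1301] ztop [0.1327 0.1369 0.1382]
[(-92, np.float64(0.0677)), (-86, np.float64(0.0702)), (-80, np.float64(0.074)), (-74, np.float64(0.0776)), (-68, np.float64(0.0771)), (-62, np.float64(0.0768)), (-56, np.float64(0.0786)), (-50, np.float64(0.0808)), (-44, np.float64(0.0819)), (-38, np.float64(0.0738)), (-32, None), (-26, np.float64(0.069))]
y [(-90, np.float64(0.0665)), (-84, np.float64(0.0683)), (-78, None), (-72, np.float64(0.0775)), (-66, np.float64(0.0819)), (-60, np.float64(0.0815)), (-54, np.float64(0.0814)), (-48, np.float64(0.0771)), (-42, np.float64(0.0787)), (-36, np.float64(0.0692)), (-30, np.float64(0.0687))]
wrist 851 [ 0.504  -0.0776  0.1318] ztop [0.1367 0.1377 0.1384]
[(-92, np.float64(0.0686)), (-86, np.float64(0.0713)), (-80, np.float64(0.0766)), (-74, np.float64(0.0768)), (-68, np.float64(0.0767)), (-62, np.float64(0.0766)), (-56, None), (-50, None), (-44, np.float64(0.068)), (-38, np.float64(0.0692)), (-32, np.float64(0.0701)), (-26, np.float64(0.0686))]
y [(-90, np.float64(0.0684)), (-84, np.float64(0
[... 413 characters left out ...]
0755)), (-68, np.float64(0.0759)), (-62, np.float64(0.0751)), (-56, np.float64(0.0809)), (-50, np.float64(0.5939)), (-44, np.float64(0.5962)), (-38, np.float64(0.6019)), (-32, np.float64(0.0699)), (-26, np.float64(0.067))]
y [(-90, np.float64(0.0677)), (-84, np.float64(0.0665)), (-78, np.float64(0.0682)), (-72, np.float64(0.0713)), (-66, np.float64(0.0823)), (-60, np.float64(0.0806)), (-54, np.float64(0.5961)), (-48, np.float64(0.5983)), (-42, np.float64(0.6014)), (-36, np.float64(0.6055)), (-30, np.float64(0.61))]
d [-71.2 -61.1  18.2] a [-0.04 -1.89 -0.03] | dist 96
d [0. 0. 0.] a [ 0.  0. 90.] | dist 0
d [0. 0. 0.] a [   0.    0. -180.] | dist 0
[ 0.65  0.15 -0.61  1.76  0.06  1.25 -0.14]
```

View pics/w4.png

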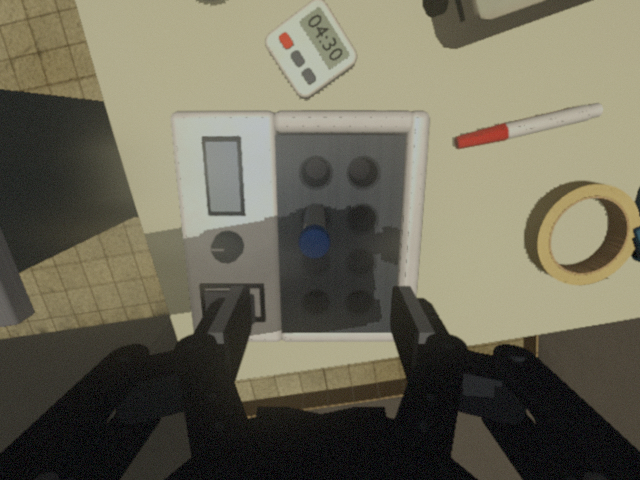

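The tube cap is at about (315,240) in the wrist view, home in its well with its top at 0.137. The rocker is at (232,300). I'll close the fingers and go over its far half, undoing the tilt.

>>> jog_arm:
  rows:
    - {"dx": -20,"dy": -17,"dz": 0,"ax": 0,"ay": -0.6,"az": 0}
    - {"dx": -45,"dy": -38,"dz": 5,"ax": 0,"ay": -1.3,"az": 0}
    - {"dx": -71,"dy": -59.5,"dz": 18,"ax": 0,"ay": -1.9,"az": 0}
    - {"dx": -71,"dy": -59.5,"dz": 38,"ax": 0,"ay": -1.9,"az": 0}
    - {"dx": -71,"dy": -59.5,"dz": 58,"ax": 0,"ay": -1.9,"az": 0}
  gripper: 0

```text
t: 18.7
eef_pos: [0.4351, -0.1411, 0.1594]
eef_rot: [0.765, 0.644, -0.001, 0.0]
contact_force: [1.0, 0.8, -1.2]
opening: 0.0009
finger_force: 0.0
```

>>> jog_arm:
  rows:
    - {"dx": 0,"dy": 0,"dz": 0,"ax": 0,"ay": 0,"az": 0}
    - {"dx": 0,"dy": 0,"dz": 0,"ax": 0,"ay": 0,"az": 0}
    - {"dx": 0,"dy": 0,"dz": 0,"ax": 0,"ay": 0,"az": 0}
    - {"dx": 0,"dy": 0,"dz": 0,"ax": 0,"ay": 0,"az": 0}

```text
t: 19.03
eef_pos: [0.4375, -0.1395, 0.1618]
eef_rot: [0.764, 0.646, 0.0, 0.0]
contact_force: [1.6, -1.1, 0.5]
opening: -0.0001
finger_force: 0.0
```

Run:
```python
from h import *
o=get_obs();print(o["t"],o["eef_pos"].round(4),o["opening"])
plan((.4365,-.1412,.115,80.42),(.4365,-.1412,.093,80.42))
```

```text
19.0333 [ 0.4375 -0.1395  0.1618] -5.4877021928727656e-05
d [-1.8 -0.8 46.8] a [0.07 0.   0.01] | dist 47
d [ 0.  0. 22.] a [0. 0. 0.] | dist 22
```

>>> jog_arm:
  rows:
    - {"dx": -1.8,"dy": -0.8,"dz": 15,"ax": 0,"ay": 0,"az": 0}
    - {"dx": -1.8,"dy": -0.8,"dz": 32,"ax": 0,"ay": 0,"az": 0}
    - {"dx": -1.8,"dy": -0.8,"dz": 46,"ax": 0,"ay": 0,"az": 0}
    - {"dx": -1.8,"dy": -0.8,"dz": 54,"ax": 0,"ay": 0,"az": 0}
    - {"dx": -1.8,"dy": -0.8,"dz": 59,"ax": 0,"ay": 0,"az": 0}

```text
t: 19.45
eef_pos: [0.4358, -0.1411, 0.1016]
eef_rot: [0.764, 0.646, 0.0, -0.0]
contact_force: [-0.0, 0.6, 0.4]
opening: -0.0002
finger_force: 0.0
```

>>> jog_arm:
  rows:
    - {"dx": 0,"dy": 0,"dz": 3,"ax": 0,"ay": 0,"az": 0}
    - {"dx": 0,"dy": 0,"dz": 5,"ax": 0,"ay": 0,"az": 0}
    - {"dx": 0,"dy": 0,"dz": 7,"ax": 0,"ay": 0,"az": 0}
    - {"dx": 0,"dy": 0,"dz": 7,"ax": 0,"ay": 0,"az": 0}

```text
t: 19.78
eef_pos: [0.4364, -0.1414, 0.0954]
eef_rot: [0.764, 0.645, 0.0, 0.001]
contact_force: [1.5, -0.4, 2.5]
opening: -0.0001
finger_force: 1.3
```

>>> jog_arm:
  rows:
    - {"dx": 0,"dy": 0,"dz": 2,"ax": 0,"ay": 0,"az": 0}
    - {"dx": 0,"dy": 0,"dz": 3,"ax": 0,"ay": 0,"az": 0}
    - {"dx": 0,"dy": 0,"dz": 4,"ax": 0,"ay": 0,"az": 0}
    - {"dx": 0,"dy": 0,"dz": 4,"ax": 0,"ay": 0,"az": 0}

```text
t: 20.12
eef_pos: [0.4364, -0.1415, 0.0928]
eef_rot: [0.764, 0.645, -0.0, 0.001]
contact_force: [-7.7, 2.5, 24.7]
opening: -0.0001
finger_force: 12.4
```

The force of 24.7 N means it's at its stop. I'll rise and check.

>>> jog_arm:
  rows:
    - {"dx": 0,"dy": 0,"dz": -15,"ax": 0,"ay": 0,"az": 0}
    - {"dx": 0,"dy": 0,"dz": -50,"ax": 0,"ay": 0,"az": 0}
    - {"dx": 0,"dy": 0,"dz": -90,"ax": 0,"ay": 0,"az": 0}
    - {"dx": -40,"dy": 0,"dz": -110,"ax": 0,"ay": 0,"az": 0}
    - {"dx": -80,"dy": 0,"dz": -120,"ax": 0,"ay": 0,"az": 0}

```text
t: 20.53
eef_pos: [0.4238, -0.217, 0.2135]
eef_rot: [0.762, 0.647, 0.0, 0.002]
contact_force: [1.4, -1.0, 0.1]
opening: -0.0001
finger_force: 0.0
```

>>> jog_arm:
  rows:
    - {"dx": -40,"dy": 0,"dz": 0,"ax": 0,"ay": 0,"az": 0}
    - {"dx": -60,"dy": 0,"dz": 0,"ax": 0,"ay": 0,"az": 0}
    - {"dx": -60,"dy": 0,"dz": 0,"ax": 0,"ay": 0,"az": 0}
    - {"dx": -60,"dy": 0,"dz": 0,"ax": 0,"ay": 0,"az": 0}
    - {"dx": -60,"dy": 0,"dz": 0,"ax": 0,"ay": 0,"az": 0}

```text
t: 20.95
eef_pos: [0.4126, -0.2758, 0.2098]
eef_rot: [0.764, 0.646, -0.0, -0.001]
contact_force: [0.5, -0.2, 0.0]
opening: -0.0003
finger_force: 0.0
```

Run:
```python
from h import *
th=np.radians(-9.58); t=np.array([.48957,-.09135])
for n in("scene","top"):
    d=get_image(n);Q=cloud(d)
    D=Q[...,:2]-t; hx=np.cos(th)*D[...,0]+np.sin(th)*D[...,1]; hy=-np.sin(th)*D[...,0]+np.cos(th)*D[...,1]
    f=lambda m:(m.sum(),np.nanmedian(Q[...,2][m]).round(4)) if m.sum() else None
    print(n,[(x,f((abs(hx*1000-x)<3)&(abs(hy+.058)<.008)&(Q[...,2]>.05)&(Q[...,2]<.1))) for x in range(-86,-30,6)])
    for c,z0 in (((.4785,.295),.149),((.504,-.0756),.122)):
        q=Q[(np.hypot(Q[...,0]-c[0],Q[...,1]-c[1])<.02)&(Q[...,2]>z0)&(Q[...,2]<z0+.02)]
        if len(q): print(len(q),((q.max(0)+q.min(0))/2).round(4),np.percentile(q[:,2],[50,90]).round(4))
print(get_obs()["eef_pos"],get_obs()["t"])
d=get_image("scene"); cv2.imwrite("pics/f.png",d["img"][190:330,190:450].repeat(3,0).repeat(3,1))
```

```text
scene [(-86, (np.int64(10), np.float64(0.0694))), (-80, (np.int64(16), np.float64(0.0807))), (-74, (np.int64(10), np.float64(0.0752))), (-68, (np.int64(12), np.float64(0.0699))), (-62, (np.int64(5), np.float64(0.0794))), (-56, (np.int64(7), np.float64(0.077))), (-50, (np.int64(10), np.float64(0.0768))), (-44, (np.int64(4), np.float64(0.0774))), (-38, (np.int64(6), np.float64(0.076))), (-32, None)]
69 [0.4793 0.2972 0.1539] [0.1545 0.1566]
60 [ 0.5023 -0.0738  0.1301] [0.1333 0.1363]
top [(-86, (np.int64(23), np.float64(0.0698))), (-80, (np.int64(27), np.float64(0.0698))), (-74, (np.int64(22), np.float64(0.0822))), (-68, (np.int64(23), np.float64(0.0798))), (-62, (np.int64(22), np.float64(0.0771))), (-56, (np.int64(22), np.float64(0.0753))), (-50, (np.int64(23), np.float64(0.0743))), (-44, (np.int64(23), np.float64(0.0751))), (-38, (np.int64(19), np.float64(0.0718))), (-32, (np.int64(22), np.float64(0.0677)))]
84 [0.4779 0.2948 0.1544] [0.1541 0.1563]
94 [ 0.5021 -0.0757  0.1321] [0.1352 0.138 ]
[ 0.41300789 -0.27552922  0.21008591] 21.05
```

View pics/f.png

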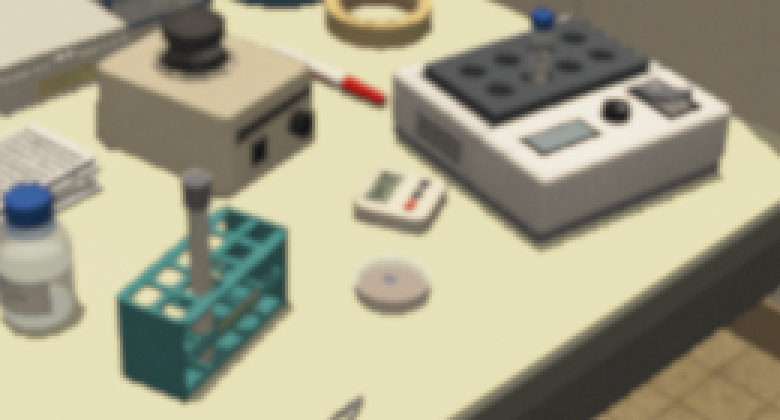

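The picture shows the rod in the rack (197,270) and the tube in the heater (543,20). The rocker's far half is level at about 76 mm and its near half is up, and everything else is in place. I'll hand in.

```bash
python3 -c "
from plant import *
print(sign_off())"
```

```text
the job is handed in; nothing more can be done
None
```

The job is handed in at about 21 s of the 70 s, with no verdict returned: the tube is home in the free well (heater x = -18, y = +18 mm), the rod is back in its rack slot, and the heater is switched on. I felt only that one well, because the top camera's depth picture showed it deeper than the others; the rod then touched its floor.

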